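# Lock a quarter-turn stop in the planing beam's T-track

### The job

Take the orange quarter-turn stop out of its rack and drop its foot into the slot of the aluminium track on the planing beam, beyond the free end of the sprung plywood strip and not touching it. Slide it along the slot, still unlocked, until its brass collar meets the strip's end and presses it back a little on its spring, about 5 N; there push the stop down against its own spring, twist it a quarter turn so its foot lies square across the slot under the track's lips, and let go, so that it stays locked, upright and lightly loaded by the strip. Never force it against the beam or the strip, and leave the other things alone.

Things in the scene. Friction and masses are not known exactly. Their poses are not given: they have to be found in the camera images.
- stop: Quarter-turn stop, 64 mm tall, 0.13 kg. Origin: centre of its foot's underside; z up its axis, x along the foot. Steel foot bar 24 (x) by 9 (y) by 6 high, above it a neck 8 mm diameter, a brass collar and an orange wing grip. A half turn about z looks and works the same. It starts upright in one of the rack's two wells, collar on the rack's top, origin 26 mm above the bench.
- wing (a point): Centre of the stop's orange wing grip, 49 mm above the stop's origin on its axis. The wing is 36 long (x, same way as the foot), 14 thick (y), 30 high (34 to 64 mm above the stop's origin); pinch it across its 14 mm.
- ring (a point): Centre of the underside of the brass collar, 40 mm diameter, 6 thick, that slides on the stop's neck and is pushed down by a spring. At rest it is 9 mm above the stop's origin (3 mm above the foot's top). It takes 3 N to start it moving up and 1.2 N more per mm, up to 10 mm.
- rail: Planing beam, fixed: pale wood, 360 (x) by 100 (y) by 27 mm high, aluminium T-track along its middle. Origin: centre of its underside, on the bench; x along the slot, z up. The slot is centred on the x axis, 11.5 mm wide, open at the top over the whole length. Its lips are 8 mm thick (19 to 27 mm high); under them a channel 32 mm wide, 9 mm high, its hard floor 10 mm above the bench.
- slot (a point): Point on the slot's centre line at the track's top face, 27 mm above the beam's origin. With the collar just resting on the track the stop's origin is 18 mm above the bench and the foot cannot turn; pushed down 5 mm more (spring 9 N) the foot is just below the lips and can turn either way; after 8 mm (12.6 N) it hits the floor. Locked and released the stop's origin is at 13 mm.
- clamp: Sprung end clamp fixed on the beam: dark bar across the slot, up to 31 mm above its origin. Origin: slot's centre line at the track's top; +x along the slot as the beam's x. Under it runs a plywood strip, 56 wide, 9.5 mm thick, whose free end stands out 70 to 110 mm towards +x; how far differs each time and is not measured: see or feel it. The end gives way 6 mm: 2 N, then 1 N per mm, then solid.
- rack: Fixed wooden rack block 180 (x) by 75 (y) by 35 mm high, origin centre of its underside, with two square 30 mm wells through it at x = -50 and +50 mm. One holds the orange stop, the other a black bench dog.
- dog: Bystander: round bench dog with a black cap of 24 mm diameter and a dark flange, 52 mm tall, standing in the other well of the rack (origin: centre of its foot end, 11 mm above the bench).
- jar: Bystander: jar with yellow cap, 70 mm diameter, 90 mm tall, origin centre of its underside.
- driver: Bystander: screwdriver with a wooden handle lying on the bench to the right of the beam, about 200 mm long and under 35 mm high, along its x.
- plane: Bystander: hand plane, steel with wooden knob and handle, 190 (x) by 52 by 95 mm high, origin centre of its sole.

How it is judged:
By the outcome, as a careful person would: the job done as asked, in the order asked, and still so for the second after the job is handed in, with the robot touching nothing.
It also fails if it takes over 72 s, if anything falls off the work surface, if the arm or the gripper's body presses on something with over 40 N, if the wrist force passes 120 N, or if a joint passes its speed limit or range.

### The arm

A 6-joint arm with a two-finger parallel gripper is mounted at the origin on the work surface. World frame = base frame: x ahead of the robot, y to its left, z up, the work surface at z = 0. Lengths are in mm, angles in rad, forces in N, time in s.
With the tool pointing down it reaches from about 350 to 775 mm from the base axis. Payload 7.3 kg.
Tool frame: the origin (TCP) lies between the finger pads; the fingertips stand 8 mm ahead of it and the grasp point (between the pads) lies 11 mm behind it; y points along the fingers, z is the direction in which the jaws open and shut, and the axes are right-handed (so a half turn about y gives the same grasp; the last joint's range is limited). The gripper opens to 92 mm and grips with 3 to 60 N. Pads are 19 mm wide; open, the fingers measure 130 mm over their backs; the gripper's body (75 mm by 190 mm) begins 47 mm behind the grasp point.
Start: joints at [-1.456, 0.342, 1.524, -0, 1.275, -0.146], TCP at [135.395, -507.26, 234.741] pointing down, gripper open.
Joint ranges: [-2.53, 2.53], [-0.77, 2.02], [0.04, 2.7], [-1, 4.14], [0.28, 2.66], [-3.11, 3.11]. Speed limits (rad/s): [2.57, 2.57, 3.14, 3.14, 3.14, 3.14].

### API

Orientations are given as [roll, pitch, yaw] about the fixed x, y, z axes, in that order (R = Rz(yaw) Ry(pitch) Rx(roll)).
In Python, from plant import bot, vision, job gives the robot as it stands. The module is installed in compiled form; this text tells all that it offers.
- The arm moves only by the tool arm_command, never from a script. Its argument "deltas" is a list of rows, each a list of 4 numbers: the shift along the tool's x, y, z in m, then the turn about the tool's y in degrees. In form: [[x, y, z, twist], ...]. A call has 1 to 5 rows; each row shifts and turns the commanded pose from where the row before left it, along the tool's axes as they then stand; what a row does not reach is not made up. A row lasts 1/10 s, in which the tool goes at most 50 mm and 8.59 degrees, less where a joint would pass 70% of its speed; a pose out of reach is approached as far as the arm can. A call is refused whole if a number of a shift passes 0.05 or a number of a turn 8.59, either way. A call with a gripper value outside its range is refused whole. "claw" is the closure in counts, from 0 (fully open) to 255 (shut), set as the call begins (left out, the last holds). The fingers move at their own pace and stop on an object; the grip force is fixed at half the most. Time passes only in rows, so rows that do not move let the fingers close. It gives the time, the measured TCP pose, the force and the opening at its end, in the units of the state.
- bot.get_obs(): the state, without advancing time (a new reading comes with each control period).
- vision.capture(name): name is "scene" or "top" or "wrist"; returns a dict with "img" (384x512x3 uint8, red, green, blue), "camera_matrix" (3x3 intrinsics, pixels), "world_to_cam" (4x4, takes a point from world to camera coordinates); the wrist camera has in their place "mount" (4x4, takes a point from camera to tool coordinates, whose origin is the TCP and whose axes are the tool frame's). Camera axes: x right, y down, z forward; pixel columns grow to the right and rows downward; lengths in mm; the calibration is good to about 2 mm. A picture is of the moment at which its call begins: read the wrist's pose just before it. There is no depth.
- job.close_job(): hands the job in, once; it reports no verdict.
Trained networks look in a picture, given as the dict that the camera call returned (one of the last four; its "shot" number tells which), for a name from the list of things; names that differ only in an ending like _2 or _b are one class to them, and where a whole thing is asked for, a point or a joint stands for the part that bears it (a point fixed in the world has none). Each returns a list of dicts, best first, with "confidence" (0 to 1); they miss things now and then, are a little off and sometimes report something else, mostly with a low value. They report only what shows in the picture. A call takes as long as a camera call.
- vision.find_in(picture, name): "xyz" ([x, y, z] in mm, in the coordinates of the camera as it stood for that picture, good to about 4 mm: the middle of the surface that is visible of it).
- vision.regions_of(picture, name): "mask" (384x512 bool, what is visible of it).
The state is a dict: "time": time; "joint_positions": joint angles; "dq": joint speeds; "tau": joint torques, N m; "tool_pos": TCP position; "tcp_rot": TCP orientation; "contact_force": force on the tool from outside, world axes, zero at the start; "moment": the same for the moment, N m; "grip_width": finger opening in mm.
Only numpy, scipy, OpenCV 4.12 (cv2) and the standard library are available. Lean on these libraries where they do the work, as an engineer would, in place of code of your own. Each camera call takes 0.05 s, during which the arm holds its last target. There are 200 camera calls.

## Working session

There is one attempt and no reset: what is moved stays moved. The work goes in short steps, Python scripts to look and compute and a tool call to move; the robot and the scene stay as the last step left them, time stands still between calls to the robot, and variables do not carry over. Pictures are saved under pics/ and viewed, about 8 in all and at most 12, crops included, and the job is handed in when it is done.

Besides the shell and the picture viewer there is one more tool, called after "Call:" as a command line: name --pt "numbers of a row" for each row, then --argument value for the rest. arm_command: Moves the arm, as the interface text tells. Its arguments: {"type":"object","properties":{"deltas":{"type":"array","items":{"type":"array","items":{"type":"number"}}},"claw":{"type":"number"}},"required":["deltas"]}

```bash
mkdir -p pics; cat > h.py <<'E'
import numpy as np,cv2
from plant import bot,vision,job
def w(p,cam):
    return (np.linalg.inv(cam["world_to_cam"])@np.r_[p,1])[:3]
def ray(cam,u,v,z):
    K=cam["camera_matrix"];M=np.linalg.inv(cam["world_to_cam"])
    d=M[:3,:3]@np.linalg.solve(K,[u,v,1.]);o=M[:3,3]
    return o+d*(z-o[2])/d[2]
def save(c,n): cv2.imwrite("pics/"+n,c["img"][:,:,::-1])
E
python3 - <<'E'
from h import *
print(bot.get_obs())
for n in("top","scene"):
    c=vision.capture(n);save(c,n+"1.png")
    for t in("stop","wing","ring","rail","clamp","rack","dog","driver","jar","plane"):
        r=vision.find_in(c,t)
        print(n,t,[(w(q["xyz"],c).round(0),round(q["confidence"],2)) for q in r[:2]])
    print(c["camera_matrix"],c["world_to_cam"])
E
```

```text
{'time': 0.0, 'joint_positions': array([-1.45598013e+00,  3.42718935e-01,  1.52500253e+00, -3.58849011e-05,
        1.27539121e+00, -1.45984378e-01]), 'dq': array([-0.00133834,  0.0026786 , -0.00055727, -0.0002581 , -0.00031918,
        0.00075764]), 'tau': array([-1.83317993e-04, -4.31238413e+01, -2.44222641e+01,  7.18115293e-02,
        5.61441388e-02, -1.30817866e-04]), 'tool_pos': array([ 135.34752913, -506.85189149,  234.05197488]), 'tcp_rot': array([-1.57230516e+00,  1.87161105e-04, -2.88078175e+00]), 'contact_force': array([ 0.87875526,  0.23156986, -0.46132294]), 'moment': array([-0.0175378 , -0.01651899,  0.00048941]), 'grip_width': 91.87223962774048}
top stop [(array([572., -98.,  26.]), 0.7), (array([484., 295.,  72.]), 0.59)]
top wing [(array([480., 294.,  68.]), 0.8), (array([ 768., -146.,   23.]), 0.26)]
top ring [(array([483., 294.,  47.]), 0.59)]
top rail [(array([564., -98.,  24.]), 0.61)]
top clamp [(array([ 614., -266.,   33.]), 0.8)]
top rack [(array([536., 289.,  34.]), 0.83)]
top dog [(array([582., 298.,  38.]), 0.67)]
top driver [(array([ 465., -430.,   22.]), 
[... 675 characters left out ...]
 0.59)]
scene clamp [(array([ 616., -262.,   37.]), 0.58)]
scene rack [(array([545., 296.,  33.]), 0.74), (array([ 617., -263.,   32.]), 0.25)]
scene dog []
scene driver [(array([ 475., -423.,   15.]), 0.53)]
scene jar [(array([730., 275.,  67.]), 0.74)]
scene plane [(array([ 785., -142.,   25.]), 0.8)]
[[347.62416723   0.         253.52831808]
 [  0.         347.62416723 188.65846167]
 [  0.           0.           1.        ]] [[-3.11421603e-01  9.50094857e-01  1.83397857e-02  2.34993925e+02]
 [ 6.12151424e-01  2.15337547e-01 -7.60855029e-01 -3.04243136e+02]
 [-7.26833694e-01 -2.25719966e-01 -6.48662684e-01  1.39590552e+03]
 [ 0.00000000e+00  0.00000000e+00  0.00000000e+00  1.00000000e+00]]
```

```bash
python3 -c "
import cv2,numpy as np
a=cv2.imread('pics/top1.png');b=cv2.imread('pics/scene1.png');cv2.imwrite('pics/t2.png',cv2.resize(a,(800,600),interpolation=2))"
```

```text
(no output)
```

View pics/t2.png

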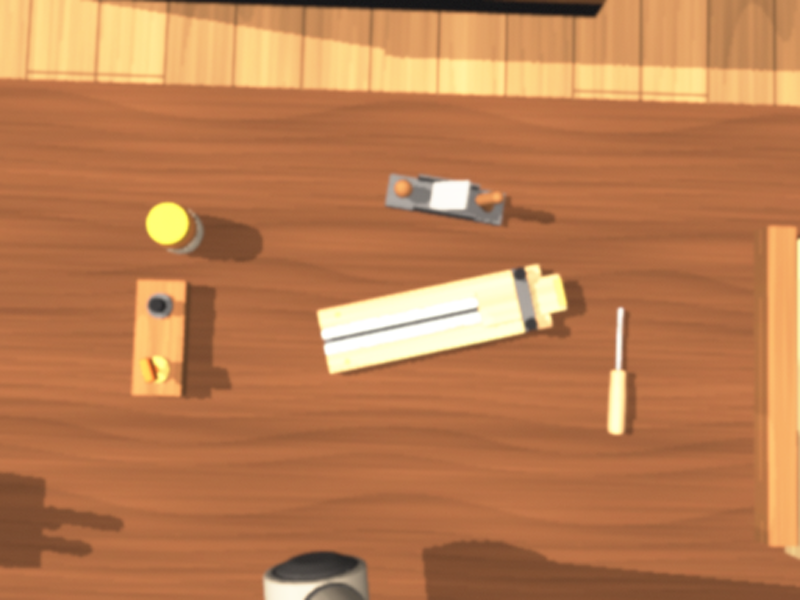

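View pics/scene1.png

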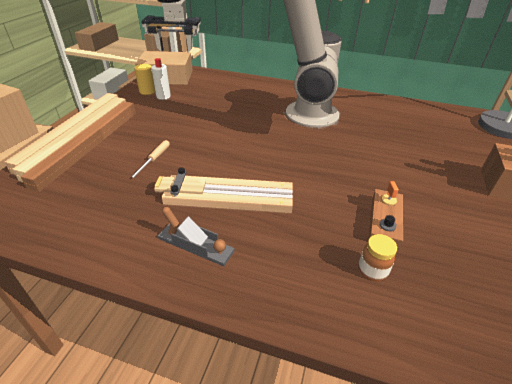

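The top view shows the stop at about (152,370), the beam from (325,342) to (555,290) with the clamp at (525,298), and the strip end at about (478,310). In the scene view, the free end of the beam faces world +y and the wing lies roughly along x. Next I measure the beam, then use the wrist camera.

```bash
python3 - <<'E'
from h import *
c=vision.capture("top")
for n,u,v,z in [("cornerA",317,312,27),("cornerB",330,374,27),("slot0",324,342,27),("slot1",478,311,27),("stripA",476,299,36),("stripB",480,322,36),("clamp",525,298,50),("cornC",541,264,27),("wing",148,370,88)]:
    print(n,ray(c,u/1.5625,v/1.5625,z).round(0))
i=c["img"][215:260,80:120];cv2.imwrite("pics/c.png",cv2.resize(i[:,:,::-1],None,fx=8,fy=8,interpolation=2))
r=vision.regions_of(c,"wing")
m=r[0]["mask"];v,u=np.nonzero(m);P=np.array([ray(c,a,b,88)[:2] for a,b in zip(u,v)]);print(cv2.minAreaRect(P.astype(np.float32)),r[0]["confidence"])
E
```

```text
cornerA [581.  53.  27.]
cornerB [483.  29.  27.]
slot0 [534.  40.  27.]
slot1 [ 591. -203.   27.]
stripA [ 609. -198.   36.]
stripB [ 573. -205.   36.]
clamp [ 612. -273.   50.]
cornC [ 669. -302.   27.]
wing [483. 296.  88.]
((483.5765075683594, 288.5056457519531), (35.11162567138672, 41.76260757446289), 2.869049310684204) 0.75
```

Call:
arm_command --pt "-0.03 -0.02 -0.04 0" --pt "-0.03 0 -0.04 0" --pt "-0.03 0 -0.04 0" --pt "-0.03 0 -0.04 0" --pt "-0.03 0 -0.04 0"

```text
time: 1.7
tool_pos: [227.7, -276.9, 253.4]
tcp_rot: [-1.57, 0.0, -2.882]
contact_force: [1.2, -1.0, -0.3]
grip_width: 91.7
```

Call:
arm_command --pt "-0.044 0 -0.005 0" --pt "-0.044 0 -0.005 0" --pt "-0.044 0 -0.005 0" --pt "-0.044 0 -0.005 0" --pt "-0.044 0 -0.005 0"

```text
time: 2.2
tool_pos: [435.2, -196.7, 253.5]
tcp_rot: [-1.57, 0.0, -2.88]
contact_force: [0.9, -0.2, 0.1]
grip_width: 91.7
```

Call:
arm_command --pt "-0.044 0 -0.005 0" --pt "-0.044 0 -0.005 0" --pt "-0.044 0 -0.005 0" --pt "0 0 0 0"

```text
time: 2.6
tool_pos: [560.8, -147.0, 252.0]
tcp_rot: [-1.572, 0.001, -2.877]
contact_force: [-1.0, -0.6, 0.5]
grip_width: 92.0
```

```bash
cat >> h.py <<'E'
from scipy.spatial.transform import Rotation as R
def wrist():
    o=bot.get_obs();c=vision.capture("wrist")
    T=np.eye(4);T[:3,:3]=R.from_euler("xyz",o["tcp_rot"]).as_matrix();T[:3,3]=o["tool_pos"]
    c["world_to_cam"]=np.linalg.inv(T@c["mount"]);return o,c
E
python3 - <<'E'
from h import *
o,c=wrist();save(c,"w1.png");print(o["tool_pos"],o["tcp_rot"],o["joint_positions"],c["mount"].round(2))
for t in("rail","clamp"): print(t,[(w(q["xyz"],c).round(0),round(q["confidence"],2)) for q in vision.find_in(c,t)[:2]])
E
```

```text
[ 560.82464626 -146.96777821  251.98608772] [-1.57153270e+00  9.21825260e-04 -2.87713822e+00] [-3.89073950e-01  4.31401337e-01  1.33847851e+00  1.16824179e-03
  1.37142877e+00  9.17036395e-01] [[  -0.      0.95    0.3   -82.  ]
 [   0.     -0.3     0.95 -149.97]
 [   1.      0.     -0.     -0.25]
 [   0.      0.      0.      1.  ]]
rail [(array([570., -94.,  27.]), 0.74)]
clamp [(array([ 617., -261.,   32.]), 0.85)]
```

View pics/w1.png

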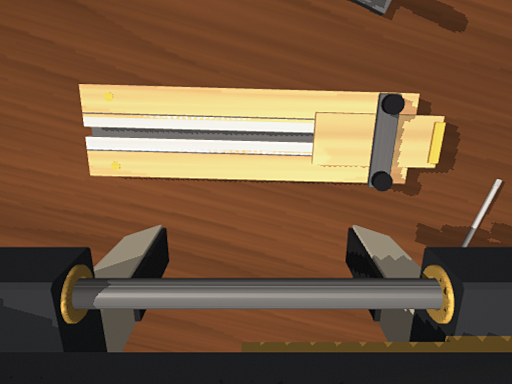

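The wrist view shows the beam corners at (79,85), (90,176), (419,94) and (407,184). The slot runs along rows 133–139, the strip's free end is at column ~314 (rows 113–165), and the clamp bar is at about (385,140).

```bash
python3 - <<'E'
from h import *
o,c=wrist()
C=np.array([ray(c,*p,27) for p in [(79,85),(90,176),(407,184),(419,94)]])[:,:2]
print("sides",[np.linalg.norm(C[i]-C[(i+1)%4]).round(1) for i in range(4)],"cen",C.mean(0))
b=(C[0]+C[1]-C[2]-C[3]);print("yaw",np.degrees(np.arctan2(b[1],b[0])))
g=c["img"].astype(int).mean(2)
E=[]
for u in range(100,305,10):
    col=g[110:160,u];d=np.diff(cv2.GaussianBlur(col.reshape(-1,1).astype(np.float32),(1,3),0).ravel())
    # strongest fall followed by strongest rise
    i=np.argmin(d);j=i+np.argmax(d[i:i+20]);E.append((u,110+i+.5,110+j+.5))
E=np.array(E)
a=np.array([ray(c,u,v,27)[:2] for u,v,_ in E]);bb=np.array([ray(c,u,v,27)[:2] for u,_,v in E])
for n,p in(("far",a),("near",bb),("mid",(a+bb)/2)):
    vx,vy,x0,y0=cv2.fitLine(p.astype(np.float32),cv2.DIST_HUBER,0,.01,.01).ravel();s=np.sign(vy)
    print(n,np.degrees(np.arctan2(vy*s,vx*s)),x0,y0)
print("w",np.linalg.norm(a-bb,axis=1).round(1))
for p in[(315,113),(313,165),(314,139)]:print("strip",ray(c,*p,36.5).round(1))
print("clampbar", ray(c,373,140,58).round(1),ray(c,397,140,58).round(1))
print("row profile",g[135,300:330].round(0),g[120,300:330].round(0))
E
```

```text
sides [np.float64(100.2), np.float64(364.3), np.float64(100.4), np.float64(360.4)] cen [ 571.82955417 -135.59555351]
yaw 103.52521611308232
far 103.67095 574.8201 -98.449554
near 103.66156 564.12244 -100.91309
mid 103.66622 569.4713 -99.68132
w [11. 11. 11. 11. 11. 11. 11. 11. 11. 11. 11. 11. 11. 11. 11. 11. 11. 11.
 11. 11. 11.]
strip [ 615.6 -196.    36.5]
strip [ 561.2 -211.4   36.5]
strip [ 589.  -203.5   36.5]
clampbar [ 606.3 -257.3   58. ] [ 612.6 -280.8   58. ]
row profile [107. 108. 108. 108. 109. 109. 109. 109. 110. 109. 108. 113. 116. 190.
 211. 206. 205. 205. 205. 205. 204. 205. 205. 205. 205. 205. 204. 204.
 204. 203.] [243. 242. 243. 243. 242. 243. 243. 243. 242. 242. 243. 247. 243. 165.
 167. 202. 199. 198. 198. 199. 199. 199. 198. 199. 198. 198. 198. 198.
 199. 199.]
```

Call:
arm_command --pt "-0.004 0 -0.045 0" --pt "-0.004 0 -0.045 0" --pt "-0.004 0 -0.045 0" --pt "-0.004 0 -0.045 0" --pt "-0.004 0 -0.045 0"

```text
time: 3.3
tool_pos: [517.3, 73.7, 254.0]
tcp_rot: [-1.57, 0.001, -2.883]
contact_force: [0.2, 0.0, 0.0]
grip_width: 91.9
```

Call:
arm_command --pt "-0.004 0 -0.045 0" --pt "-0.004 0 -0.045 0" --pt "-0.004 0 -0.045 0" --pt "-0.004 0 -0.045 0" --pt "-0.004 0 -0.045 0"

```text
time: 3.8
tool_pos: [479.1, 296.2, 254.1]
tcp_rot: [-1.571, 0.001, -2.883]
contact_force: [1.0, -0.3, 0.2]
grip_width: 92.0
```

Call:
arm_command --pt "0 0 0 0" --pt "0 0 0 0"

```text
time: 4.0
tool_pos: [479.3, 295.4, 253.5]
tcp_rot: [-1.57, 0.0, -2.88]
contact_force: [-0.7, -1.0, 0.5]
grip_width: 92.0
```

```bash
python3 - <<'E'
from h import *
o,c=wrist();save(c,"w2.png");print(o["tool_pos"],o["tcp_rot"])
for t in("wing","ring","stop","dog"): print(t,[(w(q["xyz"],c).round(0),round(q["confidence"],2)) for q in vision.find_in(c,t)[:2]])
E
```

```text
[479.32082067 295.44548062 253.54632529] [-1.57018158e+00  1.72862062e-04 -2.87979207e+00]
wing [(array([490., 300.,  58.]), 0.87)]
ring [(array([486., 300.,  40.]), 0.67)]
stop []
dog [(array([580., 301.,  43.]), 0.88)]
```

View pics/w2.png

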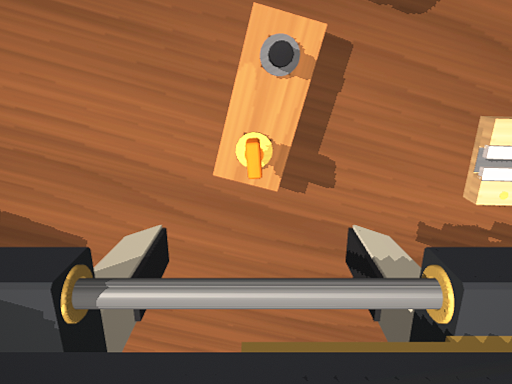

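The wrist view shows the stop's wing at rows 138–178, columns 246–262. The lower, brighter part is its top face and the collar is around (254,150). The dog is at (281,55). Next I fit the wing's top face.

```bash
python3 - <<'E'
from h import *
o,c=wrist();im=c["img"].astype(int)
print(im[135:182:3,254].tolist())
m0=vision.regions_of(c,"wing")[0]["mask"]
hsv=cv2.cvtColor(c["img"],cv2.COLOR_RGB2HSV)
for n,sel,z in(("bright",(im[:,:,0]>235)&(im[:,:,1]<175)&(im[:,:,1]>110),90),):
    k=np.zeros_like(m0);k[130:185,235:275]=1
    sel=(sel&k).astype(np.uint8);v,u=np.nonzero(sel)
    P=np.array([ray(c,a,b,z)[:2] for a,b in zip(u,v)],np.float32)
    print(n,len(u),u.min(),u.max(),v.min(),v.max(),cv2.minAreaRect(P),P.mean(0))
i=c["img"][125:190,225:285];save({"img":cv2.resize(i,None,fx=9,fy=9,interpolation=0)},"w2c.png")
E
```

```text
[[255, 252, 128], [238, 179, 69], [218, 100, 27], [255, 181, 43], [255, 197, 54], [255, 195, 52], [255, 195, 53], [255, 194, 52], [255, 194, 51], [255, 192, 51], [255, 191, 50], [255, 191, 51], [255, 191, 49], [255, 189, 49], [255, 192, 49], [232, 152, 84]]
bright 602 235 274 130 184 ((488.32916259765625, 299.3456726074219), (51.858970642089844, 37.431880950927734), 14.846223831176758) [482.4383 295.9388]
```

View pics/w2c.png

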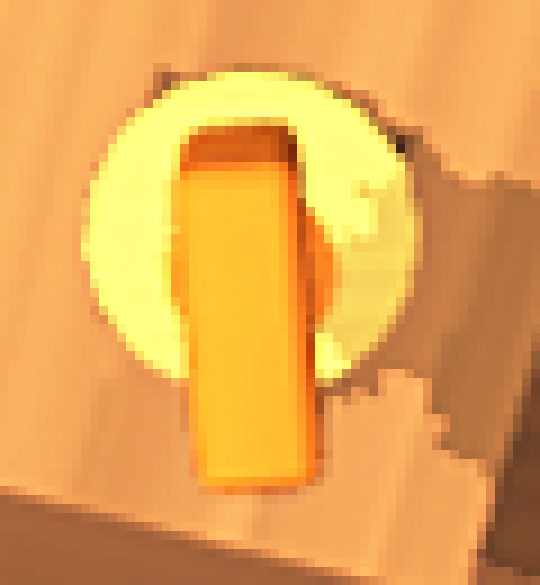

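The crop shows the wing's top face with corners at about (245.2,143.3), (257.8,142.8), (247.2,178.9) and (259.7,178.3). The collar disc is centred at about (253,150.5).

```bash
python3 - <<'E'
from h import *
o,c=wrist()
P=np.array([ray(c,*p,90)[:2] for p in [(245.2,143.3),(257.8,142.8),(247.2,178.9),(259.7,178.3)]])
d=(P[0]+P[1]-P[2]-P[3])/2
print("cen",P.mean(0),"len",np.linalg.norm(d),"wid",np.linalg.norm(P[0]-P[1]),"yaw",np.degrees(np.arctan2(d[1],d[0])))
print("collar",ray(c,253,150.3,41).round(1))
print(o["tool_pos"],np.degrees(o["tcp_rot"]))
E
```

```text
cen [484.55926514 300.81645799] len 34.397382384825164 wid 11.683102604284453 yaw 17.695851277041527
collar [484.6 300.9  41. ]
[480.22850736 294.77728074 253.4011159 ] [-8.99935319e+01  9.06817600e-03 -1.65161702e+02]
```

Call:
arm_command --pt "-0.006 0.03 -0.004 -2.7" --pt "0 0.04 0 0" --pt "0 0.04 0 0" --pt "0 0.04 0 0" --pt "0 0 0 0"

```text
time: 4.9
tool_pos: [481.4, 299.4, 98.2]
tcp_rot: [-1.569, -0.011, -2.834]
contact_force: [-0.1, -0.4, 0.3]
grip_width: 92.1
```

```bash
python3 - <<'E'
from h import *
o,c=wrist();save(c,"w3.png");print(o["tool_pos"],np.degrees(o["tcp_rot"]))
E
```

```text
[481.44070531 299.38471116  98.24796693] [ -89.91942569   -0.6245623  -162.38918544]
```

View pics/w3.png

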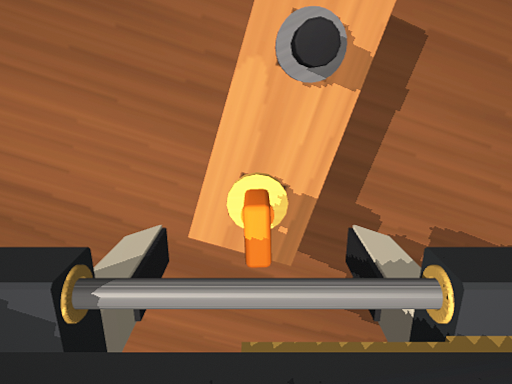

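The wing is centred between the fingers (column ~257) and aligned with the tool. I go down and check before closing.

Call:
arm_command --pt "0 0.016 0 0" --pt "0 0.016 0 0" --pt "0 0 0 0" --pt "0 0 0 0"

```text
time: 5.35
tool_pos: [485.8, 301.7, 73.4]
tcp_rot: [-1.571, 0.003, -2.834]
contact_force: [-0.3, -0.4, 0.5]
grip_width: 91.6
```

Call:
arm_command --pt "0.001 0.007 0 0" --pt "0 0 0 0" --pt "0 0 0 0"

```text
time: 5.65
tool_pos: [483.7, 301.0, 64.7]
tcp_rot: [-1.571, 0.0, -2.834]
contact_force: [-0.6, 0.1, -0.7]
grip_width: 92.1
```

Call:
arm_command --pt "0 0 0 0" --pt "0 0 0 0" --pt "0 0 0 0" --pt "0 0 0 0" --pt "0 0 0 0" --claw 255

```text
time: 6.15
tool_pos: [483.6, 301.0, 64.2]
tcp_rot: [-1.571, -0.0, -2.834]
contact_force: [0.4, -0.4, -0.3]
grip_width: 56.4
```

Call:
arm_command --pt "0 0 0 0" --pt "0 0 0 0" --pt "0 0 0 0" --pt "0 0 0 0" --pt "0 0 0 0"

```text
time: 6.65
tool_pos: [483.7, 300.9, 64.2]
tcp_rot: [-1.571, -0.0, -2.834]
contact_force: [0.9, -0.1, 0.6]
grip_width: 17.0
```

Call:
arm_command --pt "0 0 0 0" --pt "0 0 0 0" --pt "0 0 0 0" --pt "0 0 0 0"

```text
time: 7.05
tool_pos: [483.7, 300.9, 64.2]
tcp_rot: [-1.571, -0.0, -2.834]
contact_force: [0.2, 0.1, -0.1]
grip_width: 16.2
```

Call:
arm_command --pt "0 -0.01 0 0" --pt "0 -0.02 0 0" --pt "0 -0.03 0 0" --pt "0 -0.03 0 0" --pt "0 0 0 0"

```text
time: 7.55
tool_pos: [485.8, 302.1, 159.1]
tcp_rot: [-1.572, 0.009, -2.834]
contact_force: [1.8, -0.6, -2.1]
grip_width: 16.1
```

```bash
python3 - <<'E'
from h import *
for _ in range(3):
    o=bot.get_obs();vision.capture("wrist");print(o["tool_pos"],np.degrees(o["tcp_rot"]),o["contact_force"],o["grip_width"],o["moment"])
o,c=wrist();save(c,"w4.png")
E
```

```text
[485.79216893 302.09306445 159.13890471] [ -90.06160081    0.49454434 -162.35183452] [ 1.76100316 -0.64288704 -2.11037685] 16.101365733389358 [ 0.004925    0.00319649 -0.01555336]
[484.66061799 301.55244595 156.76683243] [ -90.03410625    0.2810597  -162.35005927] [-0.19126094  0.37101086 -2.69799939] 16.664056006836155 [-0.04061217 -0.01615767 -0.01693809]
[483.6638994  301.04973571 154.96661579] [-9.00076746e+01  7.52521976e-02 -1.62354647e+02] [-0.21764856 -0.04117211 -1.01963026] 16.337162747002875 [-0.093659   -0.00057485 -0.0420422 ]
```

View pics/w4.png

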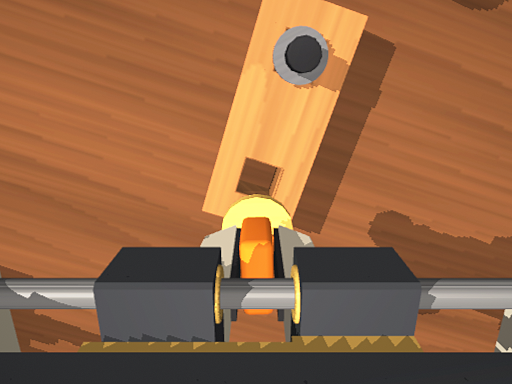

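Grasp holds (width 16, well empty in view). Now I turn and carry it over to the beam.

Call:
arm_command --pt "0 0 0 -8.59" --pt "0 0 0 -8.59" --pt "0 0 0 -8.59" --pt "0 0 0 -8.59" --pt "0 0 0 -8.59"

```text
time: 8.25
tool_pos: [482.9, 300.6, 152.6]
tcp_rot: [-1.573, -0.003, -2.078]
contact_force: [0.1, 0.5, -0.5]
grip_width: 16.3
```

Call:
arm_command --pt "0 0 0 -8.59" --pt "0 0 0 -8.59" --pt "0 0 0 -8.59" --pt "0 0 0 -8.59" --pt "0 0 0 -8.59"

```text
time: 8.75
tool_pos: [482.8, 300.6, 152.6]
tcp_rot: [-1.574, -0.001, -1.328]
contact_force: [-0.7, 0.3, -0.8]
grip_width: 16.4
```

Call:
arm_command --pt "0.045 0 -0.001 0" --pt "0.045 0 -0.001 0" --pt "0.045 0 -0.001 0" --pt "0.045 0 -0.001 0" --pt "0.045 0 -0.001 0"

```text
time: 9.25
tool_pos: [530.8, 79.3, 152.9]
tcp_rot: [-1.573, 0.001, -1.334]
contact_force: [0.8, 0.3, -1.8]
grip_width: 16.6
```

Call:
arm_command --pt "0.045 0 -0.001 0" --pt "0.045 0 -0.001 0" --pt "0.045 0 -0.001 0" --pt "0.045 0 -0.001 0" --pt "0.045 0 -0.001 0"

```text
time: 9.75
tool_pos: [578.6, -140.5, 152.7]
tcp_rot: [-1.573, 0.002, -1.335]
contact_force: [0.3, -0.3, -1.0]
grip_width: 16.3
```

Call:
arm_command --pt "0 0 0 0" --pt "0 0 0 0" --pt "0 0 0 0"

```text
time: 10.05
tool_pos: [578.5, -137.8, 153.2]
tcp_rot: [-1.573, 0.002, -1.334]
contact_force: [-0.3, -0.4, -1.6]
grip_width: 16.2
```

```bash
cat >> h.py <<'E'
D=np.radians(103.64);dx=np.array([np.cos(D),np.sin(D)]);dy=np.array([-np.sin(D),np.cos(D)])
def st(n=4):
    A=[]
    for _ in range(n): A.append(bot.get_obs());vision.capture("wrist") if n>1 else 0
    f=lambda k:np.mean([a[k] for a in A],0)
    p=f("tool_pos");q=p[:2]-[569.5,-99.7]
    print("s %.1f t %.1f z %.1f yaw %.2f"%(q@dx,q@dy,p[2],np.degrees(A[-1]["tcp_rot"][2])),"rp",np.degrees(A[-1]["tcp_rot"][:2]).round(2),"F",f("contact_force").round(2),"s/t",(f("contact_force")[:2]@dx).round(2),(f("contact_force")[:2]@dy).round(2),"M",f("moment").round(3),A[-1]["grip_width"].round(1),A[-1]["time"],A[-1]["joint_positions"].round(2)[5])
E
python3 - <<'E'
from h import *
st()
o,c=wrist();save(c,"w5.png")
for t in("wing","ring"): print(t,[(w(q["xyz"],c).round(0),round(q["confidence"],2)) for q in vision.find_in(c,t)[:2]])
E
```

```text
Traceback (most recent call last):
  File "h.py", line 21, in st
    print("s %.1f t %.1f z %.1f yaw %.2f"%(q@dx,q@dy,p[2],np.degrees(A[-1]["tcp_rot"][2])),"rp",np.degrees(A[-1]["tcp_rot"][:2]).round(2),"F",f("contact_force").round(2),"s/t",(f("contact_force")[:2]@dx).round(2),(f("contact_force")[:2]@dy).round(2),"M",f("moment").round(3),A[-1]["grip_width"].round(1),A[-1]["time"],A[-1]["joint_positions"].round(2)[5])
                                                                                                                                                                                                                                                                                   ^^^^^^^^^^^^^^^^^^^^^^^^^
AttributeError: 'float' object has no attribute 'round'
```

```bash
sed -i 's/A\[-1\]\["grip_width"\].round(1)/round(A[-1]["grip_width"],1)/' h.py
python3 - <<'E'
from h import *
st()
o,c=wrist();save(c,"w5.png")
i=c["img"][60:260,120:400];save({"img":cv2.resize(i,None,fx=2.8,fy=2.8,interpolation=2)},"w5c.png")
E
```

```text
s -39.4 t -0.5 z 154.4 yaw -76.40 rp [-8.999e+01 -1.000e-02] F [-0.21 -0.19 -1.29] s/t -0.14 0.25 M [-0.027 -0.134  0.029] 16.2 10.4 -0.6
```

View pics/w5c.png

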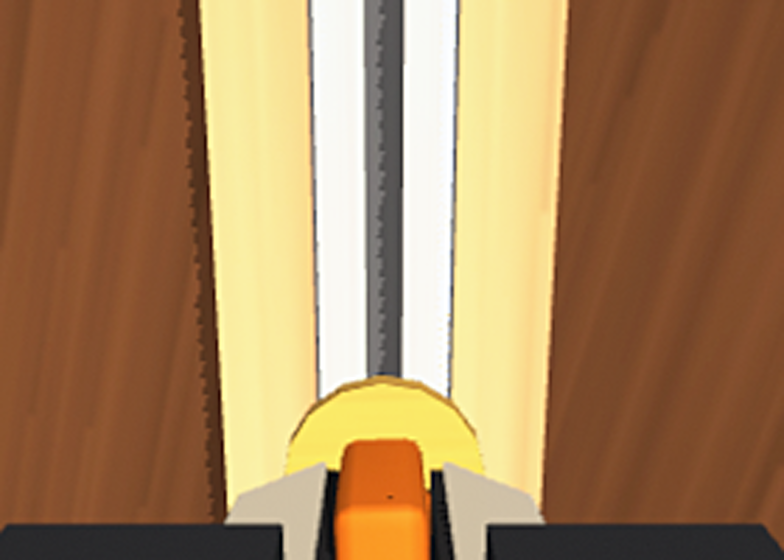

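The collar (columns 288–484 of the crop, centre 386) sits over the slot (centre 384), parallel to it. I compute the lateral difference.

```bash
python3 - <<'E'
from h import *
o,c=wrist();g=c["img"].astype(int).mean(2)
print(c["camera_matrix"][0])
T=lambda p:((np.array(p)[:2]-[569.5,-99.7])@dy,(np.array(p)[:2]-[569.5,-99.7])@dx)
for r in(70,100,130,160,185):
    row=g[r,235:280];d=np.diff(row);i=np.argmin(d);j=i+np.argmax(d[i:])
    a=235+i+1,235+j+1
    print(r,a,[np.round(T(ray(c,x-.5,r,27)),1) for x in a], "mid t",np.round(T(ray(c,(a[0]+a[1])/2-.5,r,27)),2))
zc=o["tool_pos"][2]-38.4+15
print("collar",[np.round(T(ray(c,120+x/2.8,60+y/2.8,zc)),1) for x,y in((288,465),(484,465),(386,376))],"tcp",T(o["tool_pos"]))
hs=c["img"][225,220:300].astype(int)
print([(220+i,tuple(v)) for i,v in enumerate(hs) if i%3==0])
E
```

```text
[341.74886364   0.         256.90921485]
70 (np.int64(250), np.int64(264)) [array([ 5.6, 47.4]), array([-5.2, 47.4])] mid t [ 0.21 47.37]
100 (np.int64(250), np.int64(264)) [array([ 5.8, 24.9]), array([-5.3, 24.9])] mid t [ 0.23 24.91]
130 (np.int64(251), np.int64(264)) [array([5.1, 1.3]), array([-5.4,  1.3])] mid t [-0.15  1.27]
160 (np.int64(251), np.int64(264)) [array([  5.3, -23.7]), array([ -5.5, -23.7])] mid t [ -0.13 -23.66]
185 (np.int64(251), np.int64(264)) [array([  5.4, -45.5]), array([ -5.7, -45.5])] mid t [ -0.12 -45.49]
collar [array([ 18.8, -36.3]), array([-19.9, -36.3]), array([ -0.6, -17.7])] tcp (np.float64(-0.408742478334473), np.float64(-40.03913762874942))
[(220, (np.int64(250), np.int64(236), np.int64(162))), (223, (np.int64(249), np.int64(230), np.int64(97))), (226, (np.int64(250), np.int64(233), np.int64(103))), (229, (np.int64(252), np.int64(235), np.int64(100))), (232, (np.int64(250), np.int64(231), np.int64(114))), (235, (np.int64(217), np.int64(198), np.int64(166))), (238, (np.int64(253), np.int64(236), np.int64(102))), (241, (np.int64(230), np.int64(187),
[... 324 characters left out ...]
))), (262, (np.int64(218), np.int64(99), np.int64(23))), (265, (np.int64(219), np.int64(101), np.int64(23))), (268, (np.int64(213), np.int64(96), np.int64(21))), (271, (np.int64(244), np.int64(215), np.int64(91))), (274, (np.int64(251), np.int64(234), np.int64(104))), (277, (np.int64(252), np.int64(234), np.int64(110))), (280, (np.int64(222), np.int64(201), np.int64(163))), (283, (np.int64(253), np.int64(234), np.int64(101))), (286, (np.int64(251), np.int64(233), np.int64(101))), (289, (np.int64(250), np.int64(231), np.int64(101))), (292, (np.int64(250), np.int64(233), np.int64(142))), (295, (np.int64(250), np.int64(237), np.int64(161))), (298, (np.int64(250), np.int64(237), np.int64(161)))]
```

Call:
arm_command --pt "0 0.03 -0.0005 0" --pt "0 0.03 0 0" --pt "0 0.02 0 0" --pt "0 0 0 0" --pt "0 0 0 0"

```text
time: 11.05
tool_pos: [579.1, -139.1, 74.7]
tcp_rot: [-1.571, -0.0, -1.334]
contact_force: [-0.8, -0.2, -0.9]
grip_width: 16.6
```

```bash
python3 -c "
from h import *
st()"
```

```text
s -40.8 t -0.4 z 75.5 yaw -76.46 rp [-89.86  -0.1 ] F [-0.13 -0.02 -1.27] s/t 0.01 0.13 M [ 0.005 -0.141 -0.012] 16.4 11.2 -0.6
```

Call:
arm_command --pt "0 0.004 -0.0004 0" --pt "0 0.003 0 0" --pt "0 0 0 0"

```text
time: 11.55
tool_pos: [578.1, -139.0, 66.8]
tcp_rot: [-1.572, 0.0, -1.334]
contact_force: [0.1, -0.9, -1.1]
grip_width: 16.2
```

Call:
arm_command --pt "0 0.001 0 0" --pt "0 0.001 0 0" --pt "0 0.001 0 0" --pt "0 0.001 0 0" --pt "0 0 0 0"

```text
time: 12.05
tool_pos: [578.4, -139.1, 63.2]
tcp_rot: [-1.571, -0.0, -1.334]
contact_force: [-0.2, 0.1, -0.4]
grip_width: 16.5
```

```bash
python3 -c "
from h import *
st()"
```

```text
s -40.4 t 0.6 z 63.2 yaw -76.46 rp [-90.  -0.] F [ 0.14  0.   -1.26] s/t -0.03 -0.13 M [ 0.02  -0.167 -0.01 ] 16.3 12.2 -0.6
```

The foot is 2 mm into the slot with no contact force. I keep lowering.

Call:
arm_command --pt "0 0.0012 0.0003 0" --pt "0 0.0012 0 0" --pt "0 0.0012 0 0" --pt "0 0.0012 0 0" --pt "0 0 0 0"

```text
time: 12.75
tool_pos: [578.6, -139.0, 58.2]
tcp_rot: [-1.571, 0.0, -1.334]
contact_force: [-0.2, 0.1, -1.6]
grip_width: 16.1
```

```bash
python3 -c "
from h import *
st()"
```

```text
s -40.4 t 0.4 z 58.4 yaw -76.46 rp [-9.e+01 -1.e-02] F [-0.14  0.04 -1.19] s/t 0.07 0.13 M [-0.009 -0.117 -0.018] 16.4 12.9 -0.6
```

Call:
arm_command --pt "0 0.001 0.0002 0" --pt "0 0 0 0" --pt "0 0 0 0"

```text
time: 13.25
tool_pos: [578.9, -139.0, 57.5]
tcp_rot: [-1.571, -0.0, -1.334]
contact_force: [0.3, -0.3, -2.0]
grip_width: 16.2
```

Call:
arm_command --pt "0 0.0006 0 0" --pt "0 0 0 0" --pt "0 0 0 0"

```text
time: 13.55
tool_pos: [578.9, -139.0, 56.9]
tcp_rot: [-1.571, -0.0, -1.334]
contact_force: [0.2, 0.1, -1.9]
grip_width: 16.1
```

```bash
python3 -c "
from h import *
st()"
```

```text
s -40.4 t 0.1 z 56.9 yaw -76.46 rp [-9.e+01 -1.e-02] F [ 0.16  0.08 -1.56] s/t 0.04 -0.17 M [ 0.002 -0.117  0.004] 16.4 13.7 -0.6
```

Call:
arm_command --pt "0.01 0 0 0" --pt "0.01 0 0 0" --pt "0.01 0 0 0" --pt "0.004 0 0 0" --pt "0 0 0 0"

```text
time: 14.25
tool_pos: [586.9, -173.1, 56.7]
tcp_rot: [-1.571, -0.0, -1.336]
contact_force: [-0.1, 0.5, -1.5]
grip_width: 16.1
```

Call:
arm_command --pt "0.001 0 0 0" --pt "0.001 0 0 0" --pt "0.001 0 0 0" --pt "0 0 0 0"

```text
time: 14.65
tool_pos: [587.6, -174.9, 56.9]
tcp_rot: [-1.571, -0.0, -1.334]
contact_force: [-0.3, 0.4, -1.9]
grip_width: 16.3
```

```bash
python3 -c "
from h import *
st()
o,c=wrist();c=vision.capture('scene');save({'img':cv2.resize(c['img'][160:220,140:310],None,fx=4.6,fy=4.6,interpolation=2)},'s2.png')"
```

```text
s -77.3 t 0.2 z 56.9 yaw -76.45 rp [-90.  -0.] F [-0.42  0.56 -1.75] s/t 0.65 0.28 M [-0.01  -0.121  0.007] 16.3 14.8 -0.65
```

Call:
arm_command --pt "0.001 0 0 0" --pt "0.001 0 0 0" --pt "0.001 0 0 0" --pt "0 0 0 0"

```text
time: 15.35
tool_pos: [588.3, -178.1, 56.9]
tcp_rot: [-1.571, -0.0, -1.335]
contact_force: [-0.4, 0.1, -1.5]
grip_width: 15.9
```

```bash
python3 -c "
from h import *
st()"
```

```text
s -80.5 t 0.2 z 56.9 yaw -76.46 rp [-90.  -0.] F [ 0.13 -0.01 -1.45] s/t -0.04 -0.13 M [-0.013 -0.135  0.004] 16.2 15.5 -0.65
```

Call:
arm_command --pt "0.001 0 0 0" --pt "0.001 0 0 0" --pt "0 0 0 0" --pt "0 0 0 0"

```text
time: 15.95
tool_pos: [588.7, -179.9, 56.9]
tcp_rot: [-1.571, -0.0, -1.335]
contact_force: [0.7, 0.4, -1.3]
grip_width: 16.4
```

```bash
python3 -c "
from h import *
st()"
```

```text
s -82.4 t 0.2 z 56.9 yaw -76.45 rp [-90.  -0.] F [ 0.1   0.33 -1.56] s/t 0.3 -0.17 M [-0.004 -0.118 -0.023] 16.2 16.1 -0.66
```

Call:
arm_command --pt "0.001 0 0 0" --pt "0.001 0 0 0" --pt "0 0 0 0" --pt "0 0 0 0"

```text
time: 16.55
tool_pos: [589.2, -181.8, 56.9]
tcp_rot: [-1.571, -0.0, -1.335]
contact_force: [0.2, 0.2, -1.1]
grip_width: 16.4
```

```bash
python3 -c "
from h import *
st()"
```

```text
s -84.4 t 0.2 z 56.9 yaw -76.46 rp [-90.01  -0.  ] F [ 0.36 -0.13 -1.26] s/t -0.21 -0.32 M [-0.024 -0.126  0.011] 16.3 16.7 -0.66
```

Call:
arm_command --pt "0.001 0 0 0" --pt "0 0 0 0" --pt "0 0 0 0"

```text
time: 17.05
tool_pos: [589.4, -182.7, 56.9]
tcp_rot: [-1.571, -0.0, -1.334]
contact_force: [-0.2, 0.7, -1.0]
grip_width: 16.4
```

```bash
python3 -c "
from h import *
st()"
```

```text
s -85.4 t 0.2 z 56.9 yaw -76.45 rp [-90.  -0.] F [-0.38  0.54 -1.32] s/t 0.61 0.25 M [ 0.072 -0.105  0.009] 16.0 17.2 -0.66
```

Call:
arm_command --pt "0.001 0 0 0" --pt "0 0 0 0" --pt "0 0 0 0"

```text
time: 17.55
tool_pos: [589.6, -183.5, 56.9]
tcp_rot: [-1.571, 0.0, -1.334]
contact_force: [-0.9, 2.0, 0.2]
grip_width: 16.1
```

```bash
python3 -c "
from h import *
st()"
```

```text
s -86.2 t 0.2 z 56.9 yaw -76.46 rp [-9.e+01  1.e-02] F [-0.67  1.85  0.04] s/t 1.96 0.22 M [ 0.347 -0.022 -0.028] 16.2 17.7 -0.66
```

Call:
arm_command --pt "0.0005 0 0 0" --pt "0 0 0 0" --pt "0 0 0 0"

```text
time: 18.05
tool_pos: [589.8, -184.1, 56.9]
tcp_rot: [-1.571, 0.0, -1.334]
contact_force: [-0.6, 2.7, 0.9]
grip_width: 16.4
```

```bash
python3 -c "
from h import *
st()"
```

```text
s -86.8 t 0.2 z 56.9 yaw -76.46 rp [-9.e+01 -1.e-02] F [-0.81  2.35  0.45] s/t 2.47 0.23 M [ 0.442 -0.028  0.015] 16.3 18.2 -0.66
```

Call:
arm_command --pt "0.001 0 0 0" --pt "0.0005 0 0 0" --pt "0 0 0 0" --pt "0 0 0 0"

```text
time: 18.65
tool_pos: [590.1, -185.5, 57.0]
tcp_rot: [-1.571, 0.0, -1.334]
contact_force: [-0.7, 4.5, 1.6]
grip_width: 16.4
```

```bash
python3 -c "
from h import *
st()"
```

```text
s -88.3 t 0.2 z 57.0 yaw -76.46 rp [-90.   0.] F [-1.    4.31  2.2 ] s/t 4.43 -0.05 M [0.741 0.128 0.013] 16.2 18.8 -0.66
```

Call:
arm_command --pt "0.0008 0 0 0" --pt "0 0 0 0" --pt "0 0 0 0"

```text
time: 19.15
tool_pos: [590.3, -186.3, 56.9]
tcp_rot: [-1.571, 0.0, -1.334]
contact_force: [-1.1, 5.2, 2.9]
grip_width: 16.1
```

```bash
python3 -c "
from h import *
st()"
```

```text
s -89.1 t 0.2 z 56.9 yaw -76.46 rp [-9.e+01  1.e-02] F [-1.42  4.58  3.  ] s/t 4.78 0.3 M [0.848 0.136 0.033] 16.3 19.3 -0.67
```

Call:
arm_command --pt "0 0.001 0 0" --pt "0 0.001 0 0" --pt "0 0.001 0 0" --pt "0 0 0 0" --pt "0 0 0 0"

```text
time: 19.85
tool_pos: [590.2, -185.9, 54.2]
tcp_rot: [-1.571, 0.001, -1.334]
contact_force: [-2.3, 6.9, 5.7]
grip_width: 16.5
```

```bash
python3 -c "
from h import *
st()"
```

```text
s -88.7 t 0.2 z 54.2 yaw -76.46 rp [-9.e+01  4.e-02] F [-2.23  6.69  5.19] s/t 7.03 0.59 M [ 1.17   0.294 -0.019] 16.6 20.0 -0.67
```

Call:
arm_command --pt "0 0.001 0 0" --pt "0 0.001 0 0" --pt "0 0 0 0" --pt "0 0 0 0"

```text
time: 20.45
tool_pos: [590.2, -185.6, 52.3]
tcp_rot: [-1.571, 0.001, -1.334]
contact_force: [-2.6, 7.3, 6.7]
grip_width: 16.0
```

```bash
python3 -c "
from h import *
st()"
```

```text
s -88.4 t 0.1 z 52.4 yaw -76.45 rp [-9.e+01  6.e-02] F [-2.46  7.58  7.17] s/t 7.95 0.6 M [ 1.375  0.403 -0.015] 16.3 20.6 -0.67
```

```bash
python3 - <<'E'
from h import *
o,c=wrist();a=cv2.resize(c['img'][130:270,180:330],None,fx=4,fy=4,interpolation=2)
w0=cv2.imread('pics/w5.png')[130:270,180:330,::-1];b=cv2.resize(w0,None,fx=1.3,fy=1.3)
a[:b.shape[0],:b.shape[1]]=b
save({'img':a},'w6.png')
E
```

View pics/w6.png

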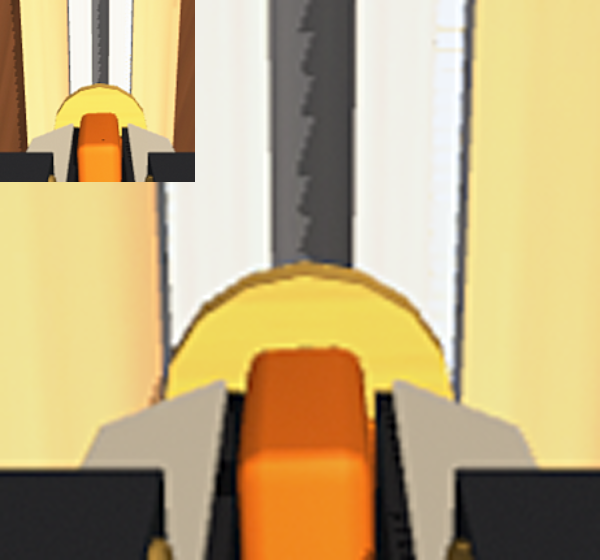

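The wrist view shows the collar front at crop row 263 and the wing edges at rows 348 and 455. The stop leans about 2–3° in the grip from the strip's push, and the collar is on the track. I finish pressing down.

Call:
arm_command --pt "0 0.001 0 0" --pt "0 0.001 0 0" --pt "0 0.0003 0 0" --pt "0 0 0 0" --pt "0 0 0 0"

```text
time: 21.2
tool_pos: [590.2, -185.3, 50.3]
tcp_rot: [-1.571, 0.001, -1.334]
contact_force: [-3.5, 8.7, 8.4]
grip_width: 16.4
```

```bash
python3 -c "
from h import *
st()"
```

```text
s -88.1 t 0.1 z 50.3 yaw -76.45 rp [-9.e+01  8.e-02] F [-3.7   8.95  9.17] s/t 9.57 1.49 M [1.58  0.503 0.036] 16.4 21.35 -0.67
```

Pressed 6 mm (Fz ≈ 10.5 N net of weight, as expected). Now I twist.

Call:
arm_command --pt "0 0 0 4" --pt "0 0 0 8" --pt "0 0 0 8" --pt "0 0 0 0"

```text
time: 21.8
tool_pos: [592.1, -186.4, 51.0]
tcp_rot: [-1.566, -0.0, -1.687]
contact_force: [1.9, 7.0, 7.8]
grip_width: 16.2
```

```bash
python3 -c "
from h import *
st(3)"
```

```text
s -89.5 t -1.6 z 51.0 yaw -96.46 rp [-8.975e+01 -2.000e-02] F [1.58 6.99 7.72] s/t 6.42 -3.18 M [ 1.187 -0.417  0.042] 16.6 21.9 -0.32
```

Call:
arm_command --pt "0 0.0008 0 0" --pt "0 0 0 8" --pt "0 0 0 8" --pt "0 0 0 8" --pt "0 0 0 0"

```text
time: 22.45
tool_pos: [592.2, -186.3, 50.4]
tcp_rot: [-1.566, 0.002, -2.106]
contact_force: [1.3, 5.9, 8.7]
grip_width: 16.0
```

```bash
python3 -c "
from h import *
st(3)"
```

```text
s -89.5 t -1.6 z 50.4 yaw -120.46 rp [-89.74   0.09] F [1.61 6.24 8.78] s/t 5.68 -3.03 M [ 1.186 -0.283  0.067] 16.3 22.55 0.1
```

Call:
arm_command --pt "0 0 0 8" --pt "0 0 0 8" --pt "0 0 0 8" --pt "0 0 0 8" --pt "0 0 0 0"

```text
time: 23.1
tool_pos: [592.1, -186.2, 50.4]
tcp_rot: [-1.568, 0.003, -2.665]
contact_force: [0.8, 8.1, 7.8]
grip_width: 16.4
```

```bash
python3 -c "
from h import *
st(3)"
```

```text
s -89.4 t -1.5 z 50.4 yaw -152.45 rp [-89.85   0.2 ] F [1.   7.91 8.45] s/t 7.45 -2.84 M [ 1.314 -0.18   0.067] 16.2 23.2 0.66
```

Call:
arm_command --pt "0 0 0 8" --pt "0 0 0 6" --pt "0 0 0 0" --pt "0 0 0 0"

```text
time: 23.65
tool_pos: [592.1, -186.2, 50.4]
tcp_rot: [-1.569, 0.004, -2.905]
contact_force: [1.5, 6.4, 8.4]
grip_width: 16.2
```

```bash
python3 - <<'E'
from h import *
st()
o,c=wrist();a=cv2.resize(c['img'][100:300,130:390],None,fx=3,fy=3,interpolation=2)
save({'img':a},'w7.png')
E
```

```text
s -89.3 t -1.5 z 50.4 yaw -166.44 rp [-89.91   0.23] F [1.56 6.96 9.1 ] s/t 6.4 -3.16 M [ 1.337 -0.214  0.073] 16.1 23.8 0.9
```

View pics/w7.png

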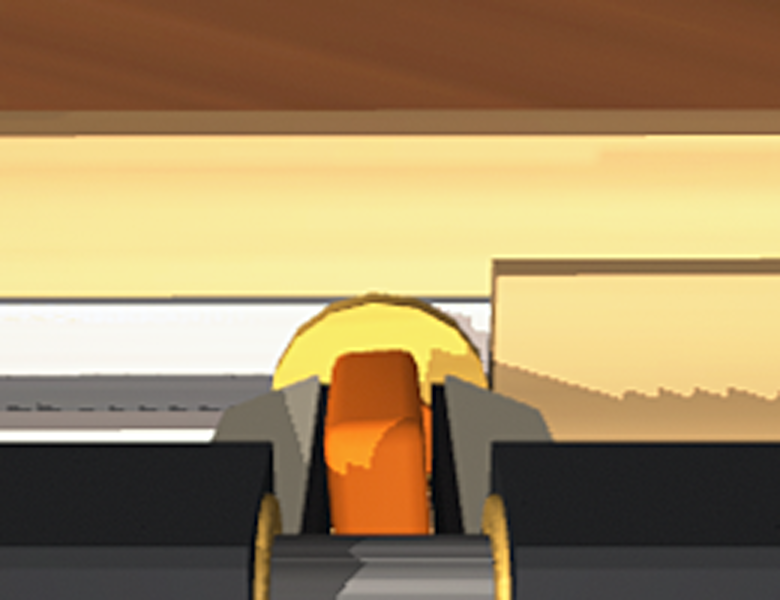

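The wrist view shows the wing square across the slot. The collar's edge at crop column ~488 meets the strip end at ~492. Now I ease up until the foot takes the lips, then open partly.

Call:
arm_command --pt "0 -0.0005 0 0" --pt "0 -0.0005 0 0" --pt "0 -0.0003 0 0" --pt "0 0 0 0" --pt "0 0 0 0"

```text
time: 24.4
tool_pos: [592.0, -186.1, 51.1]
tcp_rot: [-1.569, 0.004, -2.905]
contact_force: [2.9, 6.5, 5.6]
grip_width: 16.1
```

```bash
python3 -c "
from h import *
st(3)
c=wrist()[1]
print([ (np.array(ray(c,130+492/3,100+270/3,36.5))[:2]-[569.5,-99.7])@dx])"
```

```text
s -89.3 t -1.5 z 51.1 yaw -166.45 rp [-89.92   0.22] F [2.79 6.55 5.53] s/t 5.7 -4.26 M [ 1.27  -0.439  0.091] 16.1 24.5 0.9
[np.float64(-107.82558120873095)]
```

Call:
arm_command --pt "0 -0.0004 0 0" --pt "0 0 0 0" --pt "0 0 0 0"

```text
time: 24.9
tool_pos: [592.0, -186.1, 51.2]
tcp_rot: [-1.57, 0.004, -2.905]
contact_force: [3.8, 6.8, 3.3]
grip_width: 16.1
```

```bash
python3 -c "
from h import *
st(3)"
```

```text
s -89.3 t -1.5 z 51.2 yaw -166.44 rp [-89.92   0.21] F [3.6  6.86 2.99] s/t 5.81 -5.12 M [ 1.191 -0.526  0.123] 16.4 25.0 0.9
```

Call:
arm_command --pt "0 0 0 0" --pt "0 0 0 0" --pt "0 0 0 0" --pt "0 0 0 0" --pt "0 0 0 0" --claw 130

```text
time: 25.55
tool_pos: [590.3, -186.9, 50.4]
tcp_rot: [-1.57, -0.0, -2.906]
contact_force: [-0.3, -0.9, 0.0]
grip_width: 44.7
```

```bash
python3 -c "
from h import *
st(3)"
```

```text
s -89.5 t 0.4 z 50.4 yaw -166.47 rp [-8.999e+01 -1.000e-02] F [ 0.23 -0.68  0.03] s/t -0.72 -0.07 M [ 0.006  0.022 -0.024] 45.1 25.65 0.9
```

Released with no residual force. I raise straight up and look.

Call:
arm_command --pt "0 -0.01 0 0" --pt "0 -0.02 0 0" --pt "0 -0.04 0 0" --pt "0 -0.045 0 0" --pt "0 0 0 0"

```text
time: 26.2
tool_pos: [593.6, -187.8, 173.4]
tcp_rot: [-1.562, 0.011, -2.905]
contact_force: [0.4, -0.3, 0.4]
grip_width: 45.1
```

Call:
arm_command --pt "0 0 0 0" --pt "0 0 0 0" --pt "0 0 0 0"

```text
time: 26.5
tool_pos: [589.6, -186.1, 164.1]
tcp_rot: [-1.572, -0.002, -2.905]
contact_force: [1.0, -0.2, -0.1]
grip_width: 45.4
```

```bash
python3 - <<'E'
from h import *
st(2)
o,c=wrist();a=cv2.resize(c['img'][110:260,140:340],None,fx=4,fy=4,interpolation=2)
save({'img':a},'w8.png')
E
```

```text
s -88.7 t 0.8 z 164.1 yaw -166.46 rp [-90.09  -0.12] F [ 0.5   0.02 -0.25] s/t -0.1 -0.49 M [-0.006 -0.008  0.019] 45.3 26.55 0.9
```

View pics/w8.png

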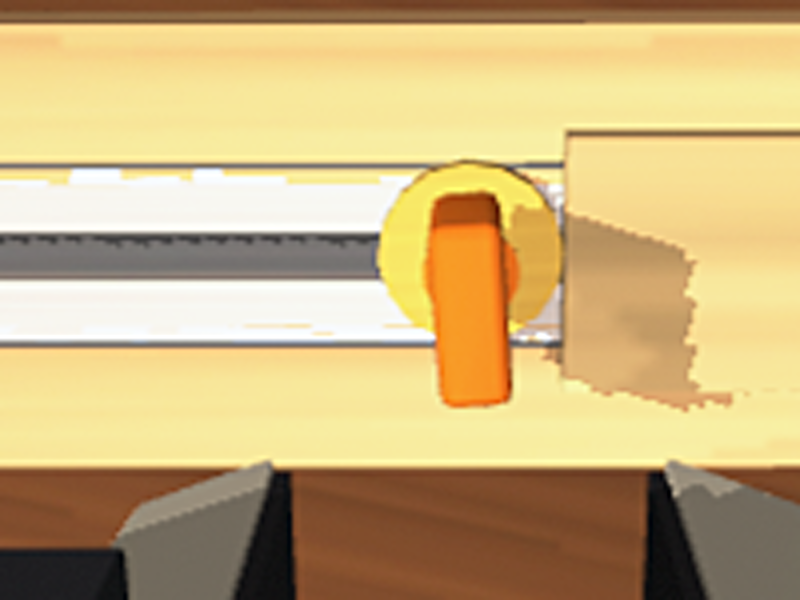

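The view shows the wing across the slot (top face about (433,222)–(510,405)) with the collar's right edge at ~562 against the strip end at ~565. I check the angle, uprightness and strip compression numerically.

```bash
python3 - <<'E'
from h import *
o,c=wrist()
def S(u,v,z):
    q=ray(c,140+u/4-.5,110+v/4-.5,z)[:2]-[569.5,-99.7];return np.array([q@dx,q@dy])
P=[S(433,222,77),S(500,222,77),S(440,405,77),S(510,403,77)]
d=(P[2]+P[3]-P[0]-P[1])/2
print("wing s,t",np.mean(P,0).round(1),"len",np.linalg.norm(d).round(1),"angle to beam y",np.degrees(np.arctan2(d[0],d[1])).round(1))
print("collar L,R,top",S(378,250,33).round(1),S(563,250,33).round(1),S(470,160,33).round(1))
print("strip end",S(567,132,36.5).round(1),S(564,250,36.5).round(1),S(562,375,36.5).round(1),"slot edges t",S(200,235,27).round(1),S(200,279,27).round(1))
# settle check
im=[]
for _ in range(6): im.append(vision.capture("wrist")["img"].astype(int))
print("motion",abs(im[-1]-im[0])[110:260,140:340].max(), bot.get_obs()["time"])
E
```

```text
wing s,t [-88.6  -3.1] len 35.1 angle to beam y -2.5
collar L,R,top [-68.7  -3.2] [-108.2   -3.1] [-88.4 -22.7]
strip end [-108.3  -29.2] [-108.2   -4.1] [-108.3   24. ] slot edges t [-29.7  -4.9] [-29.    5.1]
motion 101 27.0
```

```bash
python3 - <<'E'
from h import *
a=vision.capture("wrist")["img"].astype(int)
for _ in range(6): b=vision.capture("wrist")["img"].astype(int)
d=abs(b-a).max(2)[110:260,140:340];print("px changed >40:",(d>40).sum())
c=vision.capture("top")
for t in("dog","driver","jar","plane","wing"): print(t,[(w(q["xyz"],c).round(0),round(q["confidence"],2)) for q in vision.find_in(c,t)[:1]])
st(1);print(job.close_job())
E
```

```text
px changed >40: 44
dog [(array([581., 296.,  41.]), 0.65)]
driver [(array([ 465., -431.,   22.]), 0.67)]
jar [(array([701., 267.,  93.]), 0.63)]
plane [(array([ 767., -139.,   25.]), 0.61)]
wing []
s -89.2 t 0.2 z 165.5 yaw -166.46 rp [-90.   0.] F [-0.47 -0.18 -0.57] s/t -0.07 0.5 M [ 0.013 -0.031 -0.037] 45.2 27.65 0.9
the job is handed in; nothing more can be done
None
```

The stop is locked in the track against the sprung strip, and I handed the job in at about 27.7 s.

**What I did:**
- I took the stop from its rack and lowered its foot into the slot about 45 mm short of the strip, with no contact force.
- I slid it unlocked until the collar pressed the strip at about 4.8 N, then pushed it down about 6 mm (10.5 N on its spring).
- I twisted it 90°, eased it up onto the lips, opened the fingers and raised the arm clear.

**Last checks:**
- **Position:** the collar edge and the strip end coincide at s ≈ -108.2 mm along the slot. The strip is pushed back roughly 3 mm, which is about 5–6 N.
- **Upright:** the wing and collar centres agree within about 0.5 mm.
- **Other things:** the jar, dog and driver are where they started. The plane reads 6 mm off in y, which is near the detector's error, and I never went near it. The robot was touching nothing.

**What was not perfect:**
- The wing measures about 2.5° off square.
- The stop reads about 3 mm to one side of the slot's centre line. The neck has only about 1.75 mm of play, so part of that is measurement error.
- While I pressed down, the stop leaned 2–3° in the grip and the sideways force briefly reached about 10 N, which I put down to the strip plus friction.
- In the final top picture the detector missed the wing.
- In the last still-picture comparison, 44 edge pixels changed. I took that to be the camera arm's own jitter but did not check further.

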